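# Draw the marker rod from its tube in the beacon rack

### The arm

A 6-joint arm with a two-finger parallel gripper is mounted at the origin on the work surface. World frame = base frame: x ahead of the robot, y to its left, z up, the work surface at z = 0. Lengths are in m, angles in rad, forces in N, time in s.
With the tool pointing down it reaches from about 0.3 to 0.775 m from the base axis. Payload 14.6 kg.
Tool frame: the origin (TCP) lies midway between the tips of the shut fingers; the grasp point (between the pads) lies r.hold_point_z behind it (r.hold_point_z is the distance from the TCP to the grasp point, in m); z points along the fingers, y is the line along which they close (so a half turn about z gives the same grasp; the last joint's range is limited). The gripper opens to 85 mm and grips with 20 to 120 N. Pads are 22 mm wide; open, the fingers measure 114 mm over their backs; the gripper's body (76 mm by 85 mm) begins 54 mm behind the grasp point. The pads swing forward as they close: fully open they stand 13 mm farther back than shut.
Start: joints at [-1.18, 0.3, 1.521, -0, 1.321, -0.067], TCP at [0.243, -0.493, 0.231] pointing down, gripper open.
Joint ranges: [-3.03, 3.03], [-0.79, 2.21], [0.23, 2.52], [-1.04, 4.18], [0, 3.07], [-2.55, 2.55]. Speed limits (rad/s): [2.22, 2.22, 2.57, 3.14, 3.14, 3.14].

### API

Orientations are given as a 3x3 rotation matrix whose columns are the frame's x, y, z axes.
In Python, from workcell import r gives the robot as it stands.
- The arm moves only by the tool step_arm, never from a script. Its argument "series" is a list of rows, each an object of numbers: "wx", "wy", "wz": the turn, a rotation vector about the world's x, y, z in units of 6 degrees (1.0 is 6 degrees); "x", "y", "z": the shift along the world's x, y, z in units of 50 mm (1.0 is 50 mm); "hand": the finger opening in mm, from 0 to 85.4. In form: [{"wx": .., "wy": .., "wz": .., "x": .., "y": .., "z": .., "hand": ..}, ...]. A call has 1 to 10 rows; each row shifts and turns the commanded pose from where the row before left it; what a row does not reach is not made up. A row lasts 1/10 s, in which the tool goes at most 50 mm and 8.59 degrees, less where a joint would pass 70% of its speed; a pose out of reach is approached as far as the arm can. A call is refused whole if a number of a shift passes 1 or a number of a turn 1, either way. A call with a gripper value outside its range is refused whole. The fingers move at their own pace and stop on an object; "newtons" is the grip in N (left out, the last holds). Time passes only in rows, so rows that do not move let the fingers close. It gives the time, the measured TCP pose, the force, the opening and the grip force at its end, in the units of the state.
- r.observe(): the state, without advancing time (a new reading comes with each control period).
- r.capture(name): name is "side" or "top" or "wrist"; returns (picture, depth): 384x512x3 uint8, blue, green, red; 384x512 float32, m along the optical axis (not along the pixel's ray), 0 where there is no reading.
- r.calibration(name): a dict with "fx", "fy", "cx", "cy" (pixels), "origin" and "orientation" of the camera in the world. Camera axes: x right, y down, z forward; pixel columns grow to the right and rows downward; lengths in m; the calibration is good to about 2 mm. A picture is of the moment at which its call begins: read the wrist's pose just before it. calibration takes no time and is no camera call; for the wrist camera it gives the pose at the moment of the call.
- r.close_job(): hands the job in; it is judged then, once.
The state is a dict: "time": time; "qpos": joint angles; "joint_vel": joint speeds; "effort": joint torques, N m; "ee_pos": TCP position; "tcp_rot": TCP orientation; "force": force on the tool from outside, world axes, zero at the start; "torque": the same for the moment, N m; "grip_width": opening from 0.0 (shut) to 1.0 (fully open); "finger_force": force on a finger pad.
Only numpy, scipy, OpenCV 4.12 (cv2) and the standard library are available. Lean on these libraries where they do the work, as an engineer would, in place of code of your own. Each camera call takes 0.05 s, during which the arm holds its last target. There are 200 camera calls.

### The job

Two things stand in the bay in line with the mouth of the tube, so the yellow marker rod cannot come out: first stand the iron weight and the orange mallet head upright on the blue side tray. Then draw the rod out of its tube, regrasping along its length as needed, and lay it centred in the two V-blocks of the green rod rest. Last, put the weight and the mallet head back upright, each on the very spot where it stood, without disturbing the white pucks or the brass cap.

Things in the scene. Friction and masses are not known exactly. Their poses are not given: they have to be found in the camera images.
- rod: Loose yellow round marker rod, 14 mm diameter, 240 mm long, 0.12 kg; red band at the end sticking out of the tube. Origin at its middle on the axis; y runs along it, red end at y = -120 mm. Starts loose in the bay's tube, 45 to 65 mm sticking out towards the bay's -y, axis 81 mm above the table. Slides easily; once more than half out, it sags if let go.
- weight: Loose dark grey cast iron weight, 0.5 to 0.8 kg: round base 56 mm diameter, 42 mm high, narrow neck, round grip knob of 30 mm diameter between heights 55 and 72 mm (its top). Origin at the centre of its underside, z up. Stands on the bay floor in line with the tube.
- mallet: Loose orange rubber mallet head, 0.2 to 0.3 kg: plain upright cylinder, 52 mm diameter, 70 mm high, with two black bands and a black handle eye, all flush. Origin at the centre of its underside, z up. Stands on the bay floor in line with the tube.
- puck_a: White GPS puck, loose bystander, 60 mm diameter, 28 mm high, at the back of the bay. Origin at the centre of its underside. Not to be moved.
- puck_b: A second white GPS puck, same as the first; not to be moved.
- puck_c: A third white GPS puck, same as the first; not to be moved.
- cap: Small brass valve cap, loose bystander, 26 mm diameter, 22 mm high, at the back of the bay. Origin at the centre of its underside. Not to be moved.
- bay: Fixed fibreglass bay, 190 (x) by 520 mm (y), floor 50 mm above table. Origin: centre of underside; x points away from robot. Back and end walls 25 and 30 mm above floor; front open, gate hangs down outside. Dark square tube along y (28 mm outside, 20 inside, top 98 mm above table): centre line x = -45 mm, open mouth y = 60, far end y = 245. Weight, mallet in its line; pucks, cap near x = 52.
- tray: Fixed shallow blue side tray, 100 mm (x) by 220 mm (y), rim 12 mm high and 4 mm thick, floor 4 mm thick. Origin at the centre of its underside. It holds the weight and mallet head side by side along y (for example 50 mm either side of the middle).
- cradle: Fixed rod rest: green base 75 (x) by 200 mm (y), 6 mm thick, origin at the centre of its underside. Two grey V-blocks, each 20 mm long, centred at y = -65 and +65 mm; 90 degree Vs, about 48 mm wide at the mouth, tops 46 mm high, holding a rod along y with its axis 32 mm above the origin, either way round. Free space between the blocks for fingers.

How it is judged:
On the way, in this order (a step that is already met when the one before it is completed fails the run):
1. weight and mallet head both stand upright on the side tray, let go (x of weight in the frame of tray between -0.045 and 0.045 m and y of weight in the frame of tray between -0.105 and 0.105 m and z of weight in the frame of tray between -0.005 and 0.012 m and angle between each of weight, mallet's own z axis and vertical below 0.15 rad and x of mallet in the frame of tray between -0.045 and 0.045 m and y of mallet in the frame of tray between -0.105 and 0.105 m and z of mallet in the frame of tray between -0.005 and 0.012 m and linear speed of each of weight, mallet below 0.03 m/s and contact force between the fingers and weight below 0.2 N and contact force between the fingers and mallet below 0.2 N), for 0.2 s.
2. the rod lies centred in both V-blocks of the rest, let go (x of rod in the frame of cradle between -0.012 and 0.012 m and y of rod in the frame of cradle between -0.018 and 0.018 m and z of rod in the frame of cradle between 0.026 and 0.04 m and angle between the y axis of rod and the y axis of cradle, either way round below 0.12 rad and linear speed of rod below 0.03 m/s and contact force between the fingers and rod below 0.2 N), for 0.2 s.
At the end, for the whole second after the job is handed in: Weight and mallet head upright (0.15 rad), each within 15 mm of where it stood at the start; rod lying in both V-blocks, its middle within 18 mm lengthwise and 12 mm crosswise of the rest's middle, 26 to 40 mm above its underside, aligned within 0.12 rad; all let go and at rest (all of step 2 and distance of each of weight, mallet from where it was at the start of the episode below 0.015 m and angle between each of weight, mallet's own z axis and vertical below 0.15 rad and linear speed of each of weight, mallet below 0.03 m/s and contact force between the fingers and weight below 0.2 N and contact force between the fingers and mallet below 0.2 N); the robot touches nothing.
It fails at once if a white puck is moved more than 15 mm (distance of puck_a from where it was at the start of the episode above 0.015 m).
It fails at once if a white puck is moved more than 15 mm (distance of puck_b from where it was at the start of the episode above 0.015 m).
It fails at once if a white puck is moved more than 15 mm (distance of puck_c from where it was at the start of the episode above 0.015 m).
It fails at once if the brass cap is moved more than 15 mm (distance of cap from where it was at the start of the episode above 0.015 m).
It also fails if it takes over 112 s, if anything falls off the work surface, if the arm or the gripper's body presses on something with over 40 N, if the wrist force passes 120 N, or if a joint passes its speed limit or range.

## Working session

There is one attempt and no reset: what is moved stays moved. The work goes in short steps, Python scripts to look and compute and a tool call to move; the robot and the scene stay as the last step left them, time stands still between calls to the robot, and variables do not carry over. Pictures are saved under pics/ and viewed, at most 14 in all, crops included, and the job is handed in when it is done.

Besides the shell and the picture viewer there is one more tool, called after "Request:" as name(argument=value, ...), one argument or row to a line, values as JSON. step_arm: Moves the arm, as the interface text tells. Its arguments: {"type":"object","properties":{"series":{"type":"array","items":{"type":"object","properties":{"wx":{"type":"number"},"wy":{"type":"number"},"wz":{"type":"number"},"x":{"type":"number"},"y":{"type":"number"},"z":{"type":"number"},"hand":{"type":"number"}}}},"newtons":{"type":"number"}},"required":["series"]}

```bash
mkdir -p pics; ls
python3 - <<'E'
from workcell import r
import cv2,numpy as np
print(r.hold_point_z, r.observe())
for n in ("top","side"):
    im,d=r.capture(n); cv2.imwrite(f"pics/{n}0.png",im); np.savez(f"{n}0.npz",im=im,d=d)
    print(n,r.calibration(n))
E
```

```text
pics
0.0187 {'time': 0.0, 'qpos': array([-1.17962535e+00,  3.00475519e-01,  1.52161272e+00, -4.80639778e-06,
        1.32069530e+00, -6.66097310e-02]), 'joint_vel': array([ 0.0002216 , -0.00013943, -0.00222629, -0.00079964, -0.00154297,
       -0.00010731]), 'effort': array([-3.74957208e-04, -5.43498695e+01, -3.61793017e+01, -7.99266581e-05,
        4.03808008e-03, -1.04344915e-05]), 'ee_pos': array([ 0.24297518, -0.49314703,  0.2307055 ]), 'tcp_rot': array([[ 8.97035033e-01,  4.41959206e-01, -4.58357135e-04],
       [ 4.41959438e-01, -8.97034362e-01,  1.09915846e-03],
       [ 7.46211000e-05, -1.18855891e-03, -9.99999291e-01]]), 'force': array([ 0.54240893, -0.62763166, -0.82040556]), 'torque': array([ 0.00686404, -0.01532108, -0.01487975]), 'finger_force': 0.0, 'grip_width': 0.9999501594590916}
top {'fx': 365.5508988346188, 'fy': 365.5508988346188, 'cx': 257.33491184643754, 'cy': 193.1984256170295, 'origin': array([0.50727189, 0.01365191, 0.72453123]), 'orientation': array([[-1.51474158e-03, -9.96410057e-01,  8.46445718e-02],
       [-9.99879553e-01,  2.01685168e-04, -1.55189869e-02],
       [ 1.54462031e-02, -8.46578839e-02, -9.96290348e-01]])}
side {'fx': 451.31919736803695, 'fy': 451.31919736803695, 'cx': 254.46788217721993, 'cy': 196.15444392675533, 'origin': array([0.34480432, 0.55854268, 0.5858524 ]), 'orientation': array([[-0.92508958, -0.26721259,  0.26982718],
       [-0.37915845,  0.61032285, -0.69551772],
       [ 0.0211694 , -0.74572345, -0.66591921]])}
```

View pics/top0.png

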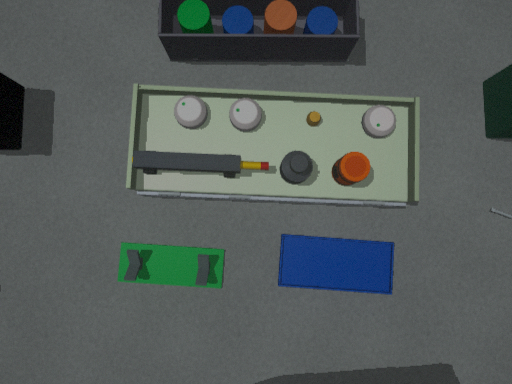

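View pics/side0.png

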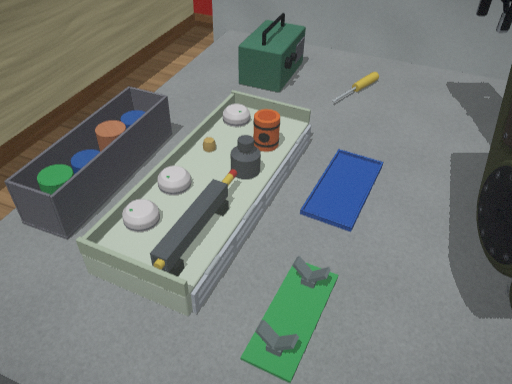

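The top view shows the weight (297,167), mallet (352,168), rod tip (265,166), tube (190,162), tray (336,264) and cradle (172,265). The side view agrees. Next I measure by depth in both views.

```bash
cat > h.py <<'E'
import cv2,numpy as np
from workcell import r
def cloud(n,im,d,cal=None):
    c=cal or r.calibration(n); v,u=np.mgrid[:d.shape[0],:d.shape[1]]
    P=np.stack([(u-c["cx"])/c["fx"]*d,(v-c["cy"])/c["fy"]*d,d],-1)
    W=P@np.asarray(c["orientation"]).T+c["origin"]; W[d==0]=np.nan
    return W
def load(n):
    z=np.load(f"{n}0.npz"); return z["im"],z["d"]
def circ(P):
    A=np.c_[2*P[:,:2],np.ones(len(P))]; s=np.linalg.lstsq(A,(P[:,:2]**2).sum(1),rcond=None)[0]
    return s[:2],np.sqrt(s[2]+s[0]**2+s[1]**2)
def rect(P):
    (c,s,a)=cv2.minAreaRect((P[:,:2]*1000).astype(np.float32)); return np.round(c,1),np.round(s,1),round(a,2)
E
python3 - <<'E'
from h import *
for n in("top","side"):
    im,d=load(n); W=cloud(n,im,d); hsv=cv2.cvtColor(im,cv2.COLOR_BGR2HSV); H,S,V=cv2.split(hsv)
    X,Y,Z=W[...,0],W[...,1],W[...,2]
    sane=(X>.25)&(X<.75)&(abs(Y)<.45)
    print(n,"table z",np.nanmedian(Z[(X>.33)&(X<.36)&(abs(Y)<.02)]))
    def rep(nm,m):
        m=(m&sane).astype(np.uint8); m=cv2.morphologyEx(m,cv2.MORPH_OPEN,np.ones((2,2),np.uint8))
        k,l,st,_=cv2.connectedComponentsWithStats(m)
        if k<2: print(nm,"none");return None
        i=1+np.argmax(st[1:,4]); P=W[l==i]
        print(nm,len(P),"zmed %.4f zmax %.4f zmin %.4f"%(np.median(P[:,2]),np.percentile(P[:,2],98),np.percentile(P[:,2],2)),"rect",*rect(P),"mean",P.mean(0).round(4)); return P
    rep("tray",(H>105)&(H<130)&(S>150)&(X<.46))
    rep("cradle",(H>50)&(H<75)&(S>150)&(X<.46))
    P=rep("mallet",(H<15)&(S>150)&(Y<-.1)&(X<.6)&(Z>.1))
    if P is not None: T=P[P[:,2]>P[:,2].max()-.008]; print("  top",rect(T),np.median(T[:,2]))
    rep("yellow",(H>20)&(H<35)&(S>150)&(X<.56))
    rep("red",((H<6)|(H>174))&(S>150)&(Y>-.1)&(X<.6))
    P=rep("knob",(S<60)&(Y<-.02)&(Y>-.13)&(Z>.112)&(Z<.14))
    P=rep("base",(S<60)&(Y<-.02)&(Y>-.13)&(Z>.082)&(Z<.1)&(X<.58))
    rep("tube",(S<80)&(V<110)&(Z>.085)&(Y>.03))
    rep("bay",(Z>.04)&(Z<.09)&(X>.4)&(X<.7)&(H>30)&(H<60)&(S>20)&(S<90))
    m=(Z>.02)&(Z<.06)&(X<.42)&(X>.28)&(Y>.03); rep("V",m)
    for q,a,b in(("V1",.03,.14),("V2",.14,.3)): rep(q,m&(Y>a)&(Y<b))
    for q,a,b in(("pa",.15,.3),("pb",.03,.12),("pc",-.4,-.15)): rep(q,(S<60)&(V>100)&(Z>.07)&(X>.55)&(Y>a)&(Y<b))
E
```

```text
top table z 0.0001875220240532549
tray 4646 zmed nan zmax nan zmin nan rect [ 425.2 -153.4] [222.7  87.2] 83.5 mean [nan nan nan]
cradle 2611 zmed nan zmax nan zmin nan rect [422.8 151.8] [164.8  68.5] 86.34 mean [nan nan nan]
mallet 301 zmed nan zmax nan zmin nan rect [ 591.6 -173.5] [23.1 73.6] 8.3 mean [nan nan nan]
  top (array([0., 0.]), array([0., 0.]), 0.0) nan
yellow none
red none
knob 259 zmed nan zmax nan zmin nan rect [607.5 -68.3] [33.1 27.1] 89.71 mean [nan nan nan]
base none
tube 1826 zmed nan zmax nan zmin nan rect [605.5 128.1] [ 33.4 193.9] 6.22 mean [nan nan nan]
bay 15400 zmed nan zmax nan zmin nan rect [574.5 -55.1] [155.9 603.6] 13.55 mean [nan nan nan]
V 165 zmed 0.0368 zmax 0.0458 zmin 0.0050 rect [403. 106.] [20.  33.6] 78.03 mean [0.4058 0.1043 0.0328]
V1 165 zmed 0.0368 zmax 0.0458 zmin 0.0050 rect [403. 106.] [20.  33.6] 78.03 mean [0.4058 0.1043 0.0328]
V2 110 zmed 0.0408 zmax 0.0473 zmin 0.0051 rect [408.6 241.4] [19.5 32.3] 0.5 mean [0.4104 0.2355 0.0349]
pa 429 zmed nan zmax nan zmin nan rect [659.6 223.6] [ 13.8 176.9] 87.28 mean [nan nan nan]
pb 277 z
[... 655 characters left out ...]
1.6 105.8] [231.1  26.7] 86.63 mean [nan nan nan]
bay 1409 zmed nan zmax nan zmin nan rect [633.9 221.9] [ 29.2 129.4] 87.82 mean [nan nan nan]
V 194 zmed nan zmax nan zmin nan rect [404.9  91.7] [55.  22.7] 85.18 mean [nan nan nan]
V1 194 zmed nan zmax nan zmin nan rect [404.9  91.7] [55.  22.7] 85.18 mean [nan nan nan]
V2 183 zmed 0.0401 zmax 0.0454 zmin 0.0039 rect [411.7 227.4] [42.6 17.2] 84.91 mean [0.4105 0.2373 0.0345]
pa 883 zmed nan zmax nan zmin nan rect [656.9 221.1] [ 26.6 174.7] 86.96 mean [nan nan nan]
pb 250 zmed nan zmax nan zmin nan rect [613.   66.9] [61.2 23.4] 87.93 mean [nan nan nan]
pc 507 zmed nan zmax nan zmin nan rect [ 670.6 -258.5] [226.9 111.1] 33.39 mean [nan nan nan]
  return _methods._mean(a, axis=axis, dtype=dtype,
  ret = ret.dtype.type(ret / rcount)
```

```bash
cat >> h.py <<'E'
def ray(n,uv,z,cal=None):
    c=cal or r.calibration(n); uv=np.atleast_2d(uv).astype(float)
    D=np.c_[(uv[:,0]-c["cx"])/c["fx"],(uv[:,1]-c["cy"])/c["fy"],np.ones(len(uv))]@np.asarray(c["orientation"]).T
    o=np.asarray(c["origin"]); return (o+D*((z-o[2])/D[:,2])[:,None])[:,:2]
def big(m):
    k,l,st,_=cv2.connectedComponentsWithStats(m.astype(np.uint8),connectivity=4); return l==1+np.argmax(st[1:,4])
def hull(m):
    c=max(cv2.findContours(m.astype(np.uint8),cv2.RETR_EXTERNAL,cv2.CHAIN_APPROX_NONE)[0],key=cv2.contourArea); return c[:,0]
E
python3 - <<'E'
from h import *
for n in("top","side"):
    im,d=load(n); W=cloud(n,im,d); H,S,V=cv2.split(cv2.cvtColor(im,cv2.COLOR_BGR2HSV))
    X,Y,Z=W[...,0],W[...,1],W[...,2]; print("==",n)
    def zz(m): q=Z[m]; q=q[~np.isnan(q)]; return np.percentile(q,[5,50,95]).round(4)
    def p(u,v): print("   px",u,v,im[v,u],(H[v,u],S[v,u],V[v,u]),W[v,u].round(4))
    m=big((H>105)&(H<130)&(S>150)&(X<.5)&(X>.3)&(abs(Y)<.4)); print("tray",zz(m),rect(ray(n,hull(m),.012)))
    m=big((H>50)&(H<75)&(S>150)&(X<.5)&(X>.3)&(abs(Y)<.4)); print("cradle",zz(m),rect(ray(n,hull(m),.006)))
    m=big((H<15)&(S>150)&(Y<-.1)&(X<.66)&(Z>.117)); print("mallet top",m.sum(),zz(m),rect(ray(n,hull(m),.120)),circ(ray(n,hull(m),.120)))
    m=big((S<60)&(Y<-.03)&(Y>-.13)&(Z>.116)&(Z<.14)&(X<.66)); print("knob top",m.sum(),zz(m),rect(ray(n,hull(m),.122)),circ(ray(n,hull(m),.122)))
    m=(H>18)&(H<35)&(S>120)&(X<.635)&(X>.55)&(Y<.06)&(Y>-.05); 
    if m.any(): m=big(m);print("yellow",m.sum(),zz(m),rect(ray(n,np.argwhere(m)[:,::-1],.087)))
    m=((H<6)|(H>172))&(S>130)&(Y>-.06)&(X<.635)&(X>.55); 
    if m.any(): m=big(m);print("red",m.sum(),zz(m),rect(ray(n,hull(m),.087)))
    m=big((S<80)&(V<90)&(Z>.093)&(Z<.103)&(Y>.02)&(X<.65)); q=ray(n,hull(m),.098);print("tube",m.sum(),zz(m),rect(q),q.min(0),q.max(0))
    for a,b in((.03,.16),(.16,.3)):
        m=big((Z>.038)&(Z<.05)&(X<.45)&(X>.35)&(Y>a)&(Y<b)&(S<60));print("Vtop",m.sum(),zz(m),rect(W[m]))
    for a,b in((.13,.24),(.0,.12),(-.4,-.15)):
        m=big((S<60)&(V>90)&(Z>.068)&(Z<.09)&(X>.62)&(X<.75)&(Y>a)&(Y<b)); print("puck",m.sum(),zz(m),rect(ray(n,hull(m),.078)))
E
```

```text
== top
tray [0.0022 0.0043 0.0118] (array([ 431.3, -149.1]), array([219.5,  98.9]), 85.61)
cradle [0.0043 0.0062 0.0082] (array([429.5, 170. ]), array([199.4,  74.1]), 85.98)
mallet top 704 [0.1184 0.1203 0.1223] (array([ 603.6, -158.9]), array([48.9, 49.4]), 88.81) (array([ 0.60388277, -0.15896906]), np.float64(0.02457601861233561))
knob top 253 [0.1201 0.1221 0.1239] (array([608.2, -64.5]), array([28.4, 28.8]), 89.48) (array([ 0.60851414, -0.06497985]), np.float64(0.014384761873358519))
yellow 143 [0.0842 0.0872 0.0894] (array([612.2,  16.6]), array([35.2, 12.5]), 89.88)
red 53 [0.0848 0.0874 0.0899] (array([610.4,  -9. ]), array([12.3, 12.5]), 89.86)
tube 1756 [0.0963 0.0982 0.1001] (array([616.4, 126.5]), array([185.1,  28.9]), 87.38) [0.59898612 0.03383562] [0.63377791 0.21853535]
Vtop 64 [0.0386 0.0428 0.0458] (array([403.7, 106.4]), array([18.4, 10.1]), 87.07)
Vtop 66 [0.0384 0.0429 0.0471] (array([413.3, 236.7]), array([10.1, 19.2]), 0.14)
puck 316 [0.0786 0.0803 0.0823] (array([685.6, 227.7]), array([  8.1, 128.6]), 87.46)
puck 749 [0.0701 0.0773 0.0796] (array([707.8,  27.4]), array([54.2, 55.5]), 89.89)
puck 764 [0.0695 0.0772 0.0796] (array([ 695.6, -218.5]), array([55.6, 56.8]), 0.13)
== side
tray [0.0004 0.0022 0.0098] (array([ 428.3, -140.2]), array([225.5,  99.2]), 85.39)Traceback (most recent call last):
  File "<stdin>", line 8, in <module>
  File "h.py", line 20, in big
    k,l,st,_=cv2.connectedComponentsWithStats(m.astype(np.uint8),connectivity=4); return l==1+np.argmax(st[1:,4])
                                                                                              ~~~~~~~~~^^^^^^^^^^
    return _wrapfunc(a, 'argmax', axis=axis, out=out, **kwds)
    return bound(*args, **kwds)
ValueError: attempt to get argmax of an empty sequence
```

Run:
```python
from h import *
n="side"; im,d=load(n); W=cloud(n,im,d); H,S,V=cv2.split(cv2.cvtColor(im,cv2.COLOR_BGR2HSV))
X,Y,Z=W[...,0],W[...,1],W[...,2]
def go(nm,m,z):
    if not m.any(): print(nm,"none"); return
    m=big(m); q=Z[m]; q=q[~np.isnan(q)]; h=ray(n,hull(m),z); print(nm,m.sum(),np.percentile(q,[5,50,95]).round(4),rect(h),circ(h)[0].round(4))
go("cradle",(H>45)&(H<80)&(S>120)&(X<.5)&(X>.3)&(abs(Y)<.4),.006)
go("mallet",(H<15)&(S>120)&(Y<-.1)&(X<.66)&(Z>.116),.12)
go("knob",(S<70)&(Y<-.03)&(Y>-.13)&(Z>.116)&(Z<.14)&(X<.66),.122)
go("yellow",(H>15)&(H<35)&(S>120)&(X<.64)&(X>.55)&(Y<.06)&(Y>-.05),.085)
go("red",((H<6)|(H>172))&(S>130)&(Y>-.06)&(Y<.02)&(X<.64)&(X>.55),.085)
go("tube",(S<80)&(V<90)&(Z>.092)&(Z<.103)&(Y>.02)&(X<.65),.098)
```

```text
cradle 4417 [0.0031 0.0046 0.0063] (array([427.2, 173.7]), array([199.7,  74.7]), 85.96) [0.4248 0.1793]
mallet 282 [0.1165 0.1179 0.1194] (array([ 600.5, -153.5]), array([49.1, 49.2]), 2.99) [ 0.6003 -0.1533]
knob 148 [0.1168 0.1196 0.1211] (array([604.2, -58.1]), array([27. , 34.3]), 23.85) [ 0.6048 -0.0589]
yellow 69 [0.0818 0.0851 0.0872] (array([607.6,   9.8]), array([25.8, 13.4]), 87.95) [0.6089 0.0102]
red 33 [0.0743 0.0851 0.0866] (array([606.3,  -7.7]), array([15.3, 13.5]), 82.42) [ 0.6064 -0.0079]
tube 113 [0.0922 0.0947 0.0973] (array([601.6, 178. ]), array([92.6,  7.3]), 84.47) [0.6502 0.1778]
```

Request:
step_arm(
  series=[
    {"z":0.4,"x":0.8,"y":0.8,"wz":1,"hand":85},
    {"x":0.8,"y":1,"wz":1},
    {"x":0.8,"y":1,"wz":1},
    {"x":0.8,"y":1,"wz":1},
    {"x":0.8,"y":1,"wz":1},
    {"x":0.8,"y":1,"wz":1},
    {"x":0.8,"y":1,"wz":1},
    {"x":0.6,"y":1,"wz":1},
    {"x":0.6,"y":0.3,"wz":1},
    {"x":0.3,"y":0.3,"wz":1},
  ],
)

```text
invalid input at $.series[0]: expected keys wx, wy, wz, x, y, z, hand
```

Request:
step_arm(
  series=[
    {"wx":0,"wy":0,"wz":1,"x":0.8,"y":0.8,"z":0.4,"hand":85},
    {"wx":0,"wy":0,"wz":1,"x":0.8,"y":1,"z":0,"hand":85},
    {"wx":0,"wy":0,"wz":1,"x":0.8,"y":1,"z":0,"hand":85},
    {"wx":0,"wy":0,"wz":1,"x":0.8,"y":1,"z":0,"hand":85},
    {"wx":0,"wy":0,"wz":1,"x":0.8,"y":1,"z":0,"hand":85},
    {"wx":0,"wy":0,"wz":1,"x":0.8,"y":1,"z":0,"hand":85},
    {"wx":0,"wy":0,"wz":1,"x":0.8,"y":1,"z":0,"hand":85},
    {"wx":0,"wy":0,"wz":1,"x":0.8,"y":1,"z":0,"hand":85},
    {"wx":0,"wy":0,"wz":1,"x":0.7,"y":0.8,"z":0,"hand":85},
    {"wx":0,"wy":0,"wz":1,"x":0,"y":0,"z":0,"hand":85},
  ],
)

```text
time: 1.1
ee_pos: [0.5303, -0.1449, 0.2473]
tcp_rot: [[0.056, 0.998, -0.0], [0.998, -0.056, 0.001], [0.001, -0.001, -1.0]]
force: [-1.2, -1.0, -0.2]
grip_width: 0.994
finger_force: 0.0
```

```bash
cat > w.py <<'E'
from h import *
import sys
def snap(tag):
    c=r.calibration("wrist"); im,d=r.capture("wrist"); cv2.imwrite(f"pics/{tag}.png",im); return im,d,c
E
python3 - <<'E'
from w import *
im,d,c=snap("w1"); print(c,r.observe()["ee_pos"])
E
```

```text
{'fx': 338.2000151592592, 'fy': 338.2000151592592, 'cx': 254.04276932858446, 'cy': 194.73219138224246, 'origin': array([ 0.53360427, -0.06974149,  0.38995161]), 'orientation': array([[ 9.98408834e-01, -5.38093507e-02, -1.68627723e-02],
       [-5.63856102e-02, -9.56258618e-01, -2.87036790e-01],
       [-6.79908018e-04,  2.87530884e-01, -9.57771125e-01]])} [ 0.52904502 -0.14674648  0.24722007]
```

View pics/w1.png

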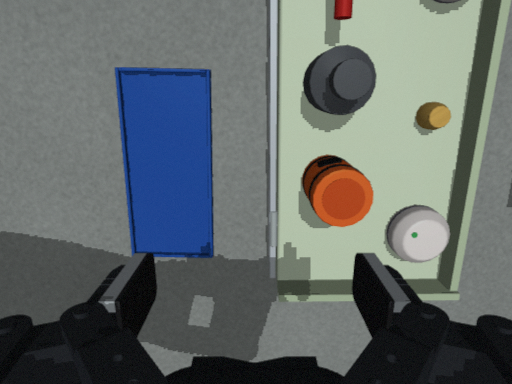

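The wrist view shows the weight's knob at (350,82), the mallet top at (342,195), the tray at about (168,163) and the red rod tip at (343,8). I will measure from it.

```bash
cat >> w.py <<'E'
def meas(im,d,c,n="wrist"):
    W=cloud(n,im,d,c); H,S,V=cv2.split(cv2.cvtColor(im,cv2.COLOR_BGR2HSV)); X,Y,Z=W[...,0],W[...,1],W[...,2]
    def go(nm,m,z,k=0):
        m=m&(Z==Z)
        if m.sum()<20: print(nm,"none"); return
        m=big(m)
        if m.sum()<20: print(nm,"small"); return
        h=ray(n,hull(m),z,c); cc=circ(h); print(nm,m.sum(),np.percentile(Z[m],[5,50,95]).round(4),rect(h),(cc[0].round(4),round(cc[1],4)) if k else "")
    B=(X>.54)&(X<.66)
    for zo,nm in((.05,"bay"),(.004,"tray")):
        A=B if nm=="bay" else (X<.5)
        go("mallet "+nm,A&(H<16)&(S>120)&(abs(Z-zo-.07)<.006)&(Y<-.03),zo+.07,1)
        go("knob "+nm,A&(S<70)&(abs(Z-zo-.072)<.006)&(Y<.02)&(V<120),zo+.072,1)
    go("tray",(H>105)&(H<130)&(S>150)&(X<.5)&(Z<.02),.012)
    go("cradle",(H>45)&(H<80)&(S>120)&(X<.5)&(Z<.02),.006)
    go("yellow",(H>15)&(H<35)&(S>120)&(Z>.02)&(X<.64),.087); go("red",((H<6)|(H>172))&(S>130)&(Y>-.1)&(X<.64)&(X>.55)&(Z<.1),.087)
    return W
E
python3 - <<'E'
from w import *
im,d,c=snap("w1b"); meas(im,d,c)
E
```

```text
mallet bay 2831 [0.1181 0.12   0.1213] (array([ 602. , -157.3]), array([49.4, 52. ]), 44.0) (array([ 0.6021, -0.157 ]), np.float64(0.0252))
knob bay 1352 [0.1203 0.1219 0.1231] (array([607.3, -63.8]), array([29. , 30.6]), 87.06) (array([ 0.6073, -0.0638]), np.float64(0.0148))
mallet tray none
knob tray none
tray 16525 [0.0026 0.004  0.0117] (array([ 430.3, -148. ]), array([218.3,  99.9]), 85.53) 
cradle none
yellow small
red 282 [0.0805 0.0866 0.0888] (array([608.1, -10.1]), array([11.5, 13.5]), 87.05)
```

Request:
step_arm(
  series=[
    {"wx":0,"wy":0,"wz":0,"x":0.7,"y":-0.1,"z":0,"hand":85},
    {"wx":0,"wy":0,"wz":0,"x":0.7,"y":-0.1,"z":0,"hand":85},
    {"wx":0,"wy":0,"wz":0,"x":0,"y":0,"z":-0.6,"hand":85},
    {"wx":0,"wy":0,"wz":0,"x":0,"y":0,"z":-0.6,"hand":85},
    {"wx":0,"wy":0,"wz":0,"x":0,"y":0,"z":0,"hand":85},
  ],
)

```text
time: 1.7
ee_pos: [0.596, -0.1596, 0.1837]
tcp_rot: [[0.07, 0.998, -0.007], [0.998, -0.07, 0.002], [0.002, -0.007, -1.0]]
force: [-0.3, 0.3, 0.4]
grip_width: 0.994
finger_force: 0.0
```

Request:
step_arm(
  series=[
    {"wx":0,"wy":0,"wz":0.2,"x":0.1,"y":0.05,"z":-0.6,"hand":85},
    {"wx":0,"wy":0,"wz":0,"x":0,"y":0,"z":-0.6,"hand":85},
    {"wx":0,"wy":0,"wz":0,"x":0,"y":0,"z":-0.6,"hand":85},
    {"wx":0,"wy":0,"wz":0,"x":0,"y":0,"z":-0.3,"hand":85},
    {"wx":0,"wy":0,"wz":0,"x":0,"y":0,"z":0,"hand":85},
  ],
)

```text
time: 2.2
ee_pos: [0.6024, -0.157, 0.0823]
tcp_rot: [[0.047, 0.999, -0.002], [0.999, -0.047, 0.001], [0.001, -0.002, -1.0]]
force: [-0.4, -0.2, -0.1]
grip_width: 0.997
finger_force: 0.0
```

Request:
step_arm(
  newtons=50,
  series=[
    {"wx":0,"wy":0,"wz":0,"x":0,"y":0,"z":0,"hand":40},
    {"wx":0,"wy":0,"wz":0,"x":0,"y":0,"z":0,"hand":40},
    {"wx":0,"wy":0,"wz":0,"x":0,"y":0,"z":0,"hand":40},
    {"wx":0,"wy":0,"wz":0,"x":0,"y":0,"z":0,"hand":40},
    {"wx":0,"wy":0,"wz":0,"x":0,"y":0,"z":0,"hand":40},
    {"wx":0,"wy":0,"wz":0,"x":0,"y":0,"z":0,"hand":40},
  ],
)

```text
time: 2.8
ee_pos: [0.6038, -0.1569, 0.0851]
tcp_rot: [[0.045, 0.999, 0.003], [0.999, -0.045, -0.001], [-0.001, 0.003, -1.0]]
force: [-0.8, 0.5, 7.9]
grip_width: 0.593
finger_force: 51.3
```

Request:
step_arm(
  series=[
    {"wx":0,"wy":0,"wz":0,"x":0,"y":0,"z":0.4,"hand":40},
    {"wx":0,"wy":0,"wz":0,"x":0,"y":0,"z":0.4,"hand":40},
    {"wx":0,"wy":0,"wz":0,"x":-0.5,"y":-0.1,"z":0.1,"hand":40},
    {"wx":0,"wy":0,"wz":0,"x":-0.6,"y":-0.2,"z":0,"hand":40},
    {"wx":0,"wy":0,"wz":0,"x":-0.6,"y":-0.2,"z":0,"hand":40},
    {"wx":0,"wy":0,"wz":0,"x":-0.6,"y":-0.2,"z":0,"hand":40},
    {"wx":0,"wy":0,"wz":0,"x":-0.6,"y":-0.1,"z":0,"hand":40},
    {"wx":0,"wy":0,"wz":0,"x":-0.6,"y":0,"z":0,"hand":40},
    {"wx":0,"wy":0,"wz":0,"x":0,"y":0,"z":0,"hand":40},
  ],
)

```text
time: 3.7
ee_pos: [0.4257, -0.1967, 0.1286]
tcp_rot: [[0.046, 0.999, -0.0], [0.999, -0.046, -0.0], [-0.0, -0.0, -1.0]]
force: [0.7, 0.1, -1.6]
grip_width: 0.591
finger_force: 53.2
```

Request:
step_arm(
  series=[
    {"wx":0,"wy":0,"wz":0,"x":0,"y":0,"z":-0.5,"hand":40},
    {"wx":0,"wy":0,"wz":0,"x":0,"y":0,"z":-0.5,"hand":40},
    {"wx":0,"wy":0,"wz":0,"x":0,"y":0,"z":-0.4,"hand":40},
    {"wx":0,"wy":0,"wz":0,"x":0,"y":0,"z":-0.26,"hand":40},
    {"wx":0,"wy":0,"wz":0,"x":0,"y":0,"z":0,"hand":40},
    {"wx":0,"wy":0,"wz":0,"x":0,"y":0,"z":0,"hand":40},
  ],
)

```text
time: 4.3
ee_pos: [0.4285, -0.1968, 0.0457]
tcp_rot: [[0.045, 0.999, 0.001], [0.999, -0.045, -0.0], [-0.0, 0.001, -1.0]]
force: [0.5, 0.3, -1.7]
grip_width: 0.587
finger_force: 53.2
```

Request:
step_arm(
  series=[
    {"wx":0,"wy":0,"wz":0,"x":0,"y":0,"z":-0.07,"hand":40},
    {"wx":0,"wy":0,"wz":0,"x":0,"y":0,"z":-0.05,"hand":40},
    {"wx":0,"wy":0,"wz":0,"x":0,"y":0,"z":0,"hand":40},
  ],
)

```text
time: 4.6
ee_pos: [0.4282, -0.1967, 0.0391]
tcp_rot: [[0.045, 0.999, 0.001], [0.999, -0.045, -0.0], [-0.0, 0.001, -1.0]]
force: [0.8, -0.4, -0.4]
grip_width: 0.587
finger_force: 53.4
```

Request:
step_arm(
  series=[
    {"wx":0,"wy":0,"wz":0,"x":0,"y":0,"z":-0.02,"hand":40},
    {"wx":0,"wy":0,"wz":0,"x":0,"y":0,"z":0,"hand":60},
    {"wx":0,"wy":0,"wz":0,"x":0,"y":0,"z":0,"hand":85},
    {"wx":0,"wy":0,"wz":0,"x":0,"y":0,"z":0,"hand":85},
    {"wx":0,"wy":0,"wz":0,"x":0,"y":0,"z":0,"hand":85},
    {"wx":0,"wy":0,"wz":0,"x":0,"y":0,"z":0.5,"hand":85},
    {"wx":0,"wy":0,"wz":0,"x":0,"y":0,"z":0.7,"hand":85},
    {"wx":0,"wy":0,"wz":0,"x":0,"y":0,"z":0.9,"hand":85},
  ],
)

```text
time: 5.4
ee_pos: [0.4272, -0.1962, 0.1431]
tcp_rot: [[0.045, 0.999, -0.003], [0.999, -0.045, 0.001], [0.001, -0.003, -1.0]]
force: [-0.2, -0.7, -0.5]
grip_width: 0.991
finger_force: 0.0
```

Request:
step_arm(
  series=[
    {"wx":0,"wy":0,"wz":0,"x":0.4,"y":0.3,"z":0.4,"hand":85},
    {"wx":0,"wy":0,"wz":0,"x":0.6,"y":0.4,"z":0,"hand":85},
    {"wx":0,"wy":0,"wz":0,"x":0.6,"y":0.5,"z":0,"hand":85},
    {"wx":0,"wy":0,"wz":0,"x":0.6,"y":0.5,"z":0,"hand":85},
    {"wx":0,"wy":0,"wz":0,"x":0.6,"y":0.4,"z":0,"hand":85},
    {"wx":0,"wy":0,"wz":0,"x":0.5,"y":0.3,"z":0,"hand":85},
    {"wx":0,"wy":0,"wz":0,"x":0.3,"y":0.2,"z":0,"hand":85},
    {"wx":0,"wy":0,"wz":0,"x":0,"y":0,"z":0,"hand":85},
  ],
)

```text
time: 6.2
ee_pos: [0.609, -0.0653, 0.1623]
tcp_rot: [[0.043, 0.999, -0.0], [0.999, -0.043, 0.0], [0.0, -0.0, -1.0]]
force: [-0.3, 0.2, -0.1]
grip_width: 0.995
finger_force: 0.0
```

Run:
```python
from w import *
im,d,c=snap("w2"); meas(im,d,c); print(r.observe()["ee_pos"])
im,d=r.capture("top"); meas(im,d,r.calibration("top"),"top")
```

```text
mallet bay none
knob bay 2006 [0.1202 0.1218 0.1228] (array([608. , -62.5]), array([31.1, 29.1]), 88.75) (array([ 0.6081, -0.0627]), np.float64(0.0149))
mallet tray none
knob tray none
tray 14785 [0.0028 0.0041 0.0117] (array([ 433.8, -123.6]), array([173.8, 103.2]), 85.57) 
cradle 1545 [0.0038 0.0059 0.0072] (array([435.9,  78.7]), array([17.8, 50.9]), 87.53) 
yellow 1339 [0.0839 0.087  0.0887] (array([610.7,  18. ]), array([36.5, 13.1]), 86.95) 
red 452 [0.0839 0.0871 0.0887] (array([609.8,  -7.3]), array([13. , 12.7]), 87.54) 
[ 0.60809351 -0.06608778  0.16232825]
mallet bay none
knob bay none
mallet tray none
knob tray none
tray none
cradle 3289 [0.0043 0.0063 0.0084] (array([429.4, 170. ]), array([200. ,  74.9]), 86.01) 
yellow 147 [0.0841 0.0872 0.0892] (array([612.2,  16.6]), array([12.5, 35.2]), 0.05) 
red 58 [0.0847 0.0874 0.0899] (array([610.4,  -9. ]), array([12.3, 12.5]), 89.86)
```

Request:
step_arm(
  newtons=100,
  series=[
    {"wx":0,"wy":0,"wz":0,"x":0,"y":0.06,"z":-0.5,"hand":85},
    {"wx":0,"wy":0,"wz":0,"x":0,"y":0,"z":-0.5,"hand":85},
    {"wx":0,"wy":0,"wz":0,"x":0,"y":0,"z":-0.32,"hand":85},
    {"wx":0,"wy":0,"wz":0,"x":0,"y":0,"z":0,"hand":60},
    {"wx":0,"wy":0,"wz":0,"x":0,"y":0,"z":0,"hand":45},
  ],
)

```text
time: 6.8
ee_pos: [0.6078, -0.0641, 0.0977]
tcp_rot: [[0.045, 0.999, 0.0], [0.999, -0.045, -0.0], [-0.0, 0.0, -1.0]]
force: [0.6, 0.4, 1.2]
grip_width: 0.687
finger_force: 0.0
```

Request:
step_arm(
  series=[
    {"wx":0,"wy":0,"wz":0,"x":0,"y":0,"z":-0.08,"hand":45},
    {"wx":0,"wy":0,"wz":0,"x":0,"y":0,"z":0,"hand":35},
    {"wx":0,"wy":0,"wz":0,"x":0,"y":0,"z":0,"hand":20},
    {"wx":0,"wy":0,"wz":0,"x":0,"y":0,"z":0,"hand":20},
    {"wx":0,"wy":0,"wz":0,"x":0,"y":0,"z":0,"hand":20},
    {"wx":0,"wy":0,"wz":0,"x":0,"y":0,"z":0,"hand":20},
  ],
)

```text
time: 7.4
ee_pos: [0.609, -0.0639, 0.0956]
tcp_rot: [[0.045, 0.999, 0.004], [0.999, -0.045, -0.001], [-0.001, 0.004, -1.0]]
force: [-4.5, -0.2, 15.7]
grip_width: 0.322
finger_force: 113.1
```

Request:
step_arm(
  series=[
    {"wx":0,"wy":0,"wz":0,"x":0,"y":0,"z":0.3,"hand":20},
    {"wx":0,"wy":0,"wz":0,"x":0,"y":0,"z":0.4,"hand":20},
    {"wx":0,"wy":0,"wz":0,"x":-0.3,"y":-0.1,"z":0.1,"hand":20},
    {"wx":0,"wy":0,"wz":0,"x":-0.5,"y":-0.1,"z":0,"hand":20},
    {"wx":0,"wy":0,"wz":0,"x":-0.7,"y":-0.1,"z":0,"hand":20},
    {"wx":0,"wy":0,"wz":0,"x":-0.7,"y":-0.1,"z":0,"hand":20},
    {"wx":0,"wy":0,"wz":0,"x":-0.7,"y":-0.1,"z":0,"hand":20},
    {"wx":0,"wy":0,"wz":0,"x":-0.4,"y":-0.1,"z":0,"hand":20},
    {"wx":0,"wy":0,"wz":0,"x":-0.2,"y":-0.1,"z":0,"hand":20},
    {"wx":0,"wy":0,"wz":0,"x":0,"y":0,"z":0,"hand":20},
  ],
)

```text
time: 8.4
ee_pos: [0.4326, -0.0991, 0.1335]
tcp_rot: [[0.046, 0.999, 0.001], [0.999, -0.046, -0.0], [-0.0, 0.001, -1.0]]
force: [0.4, -0.4, -6.1]
grip_width: 0.318
finger_force: 113.4
```

Request:
step_arm(
  series=[
    {"wx":0,"wy":0,"wz":0,"x":0,"y":0,"z":-0.4,"hand":20},
    {"wx":0,"wy":0,"wz":0,"x":0,"y":0,"z":-0.5,"hand":20},
    {"wx":0,"wy":0,"wz":0,"x":0,"y":0,"z":-0.4,"hand":20},
    {"wx":0,"wy":0,"wz":0,"x":0,"y":0,"z":-0.2,"hand":20},
    {"wx":0,"wy":0,"wz":0,"x":0,"y":0,"z":-0.05,"hand":20},
    {"wx":0,"wy":0,"wz":0,"x":0,"y":0,"z":0,"hand":20},
    {"wx":0,"wy":0,"wz":0,"x":0,"y":0,"z":0,"hand":20},
  ],
)

```text
time: 9.1
ee_pos: [0.4337, -0.0987, 0.0563]
tcp_rot: [[0.045, 0.999, 0.001], [0.999, -0.045, -0.0], [-0.0, 0.001, -1.0]]
force: [-0.2, -0.1, -7.0]
grip_width: 0.314
finger_force: 113.3
```

Request:
step_arm(
  series=[
    {"wx":0,"wy":0,"wz":0,"x":0,"y":0,"z":-0.07,"hand":20},
    {"wx":0,"wy":0,"wz":0,"x":0,"y":0,"z":-0.05,"hand":20},
    {"wx":0,"wy":0,"wz":0,"x":0,"y":0,"z":0,"hand":20},
  ],
)

```text
time: 9.4
ee_pos: [0.4332, -0.0987, 0.0498]
tcp_rot: [[0.045, 0.999, 0.001], [0.999, -0.045, -0.0], [-0.0, 0.001, -1.0]]
force: [-1.0, 0.4, -1.2]
grip_width: 0.322
finger_force: 114.3
```

Request:
step_arm(
  series=[
    {"wx":0,"wy":0,"wz":0,"x":0,"y":0,"z":0,"hand":40},
    {"wx":0,"wy":0,"wz":0,"x":0,"y":0,"z":0,"hand":60},
    {"wx":0,"wy":0,"wz":0,"x":0,"y":0,"z":0,"hand":60},
    {"wx":0,"wy":0,"wz":0,"x":0,"y":0,"z":0,"hand":60},
    {"wx":0,"wy":0,"wz":0,"x":0,"y":0,"z":0.4,"hand":60},
    {"wx":0,"wy":0,"wz":0,"x":0,"y":0,"z":0.7,"hand":60},
    {"wx":0,"wy":0,"wz":0,"x":0,"y":0,"z":0.7,"hand":60},
    {"wx":0,"wy":0,"wz":0,"x":0,"y":0,"z":0.7,"hand":60},
    {"wx":0,"wy":0,"wz":0,"x":0,"y":0,"z":0,"hand":60},
  ],
)

```text
time: 10.3
ee_pos: [0.4347, -0.0991, 0.1786]
tcp_rot: [[0.045, 0.999, 0.007], [0.999, -0.045, -0.002], [-0.002, 0.007, -1.0]]
force: [1.3, 0.1, -0.8]
grip_width: 0.7
finger_force: 0.0
```

Run:
```python
from w import *
im,d,c=snap("w3"); meas(im,d,c); print(r.observe()["ee_pos"])
im,d=r.capture("side"); cv2.imwrite("pics/s3.png",im)
```

```text
mallet bay none
knob bay none
mallet tray 2555 [0.0712 0.074  0.0752] (array([ 427.5, -195.6]), array([53. , 49.3]), 87.2) (array([ 0.4277, -0.1955]), np.float64(0.0257))
knob tray 1194 [0.0743 0.0759 0.0769] (array([432.1, -97.4]), array([30. , 28.9]), 87.29) (array([ 0.4322, -0.0976]), np.float64(0.0148))
tray 13680 [0.0028 0.0041 0.012 ] (array([ 429.3, -147.6]), array([218.6,  98.7]), 85.52) 
cradle none
yellow 196 [0.0784 0.0815 0.0844] (array([598.5,  11.5]), array([ 5. , 24.2]), 9.93) 
red 261 [0.0791 0.0838 0.0866] (array([600.4,  -7.9]), array([ 8.3, 13.9]), 8.46) 
[ 0.43376059 -0.09882444  0.17620907]
```

View pics/s3.png

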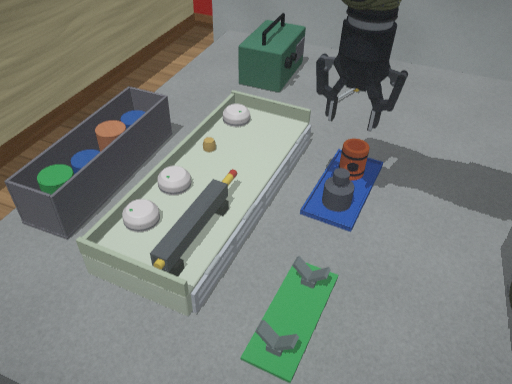

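Request:
step_arm(
  newtons=60,
  series=[
    {"wx":0,"wy":0,"wz":0,"x":0.4,"y":0.2,"z":0,"hand":45},
    {"wx":0,"wy":0,"wz":0,"x":0.7,"y":0.4,"z":0,"hand":45},
    {"wx":0,"wy":0,"wz":0,"x":0.8,"y":0.5,"z":0,"hand":45},
    {"wx":0,"wy":0,"wz":0,"x":0.8,"y":0.5,"z":0,"hand":45},
    {"wx":0,"wy":0,"wz":0,"x":0.5,"y":0.4,"z":-0.2,"hand":45},
    {"wx":0,"wy":0,"wz":0,"x":0.32,"y":0.14,"z":-0.2,"hand":45},
    {"wx":0,"wy":0,"wz":0,"x":0,"y":0,"z":0,"hand":45},
    {"wx":0,"wy":0,"wz":0,"x":0,"y":0,"z":0,"hand":45},
  ],
)

```text
time: 11.2
ee_pos: [0.6083, 0.0084, 0.1528]
tcp_rot: [[0.045, 0.999, -0.003], [0.999, -0.045, 0.0], [-0.0, -0.003, -1.0]]
force: [0.2, 0.6, -0.1]
grip_width: 0.527
finger_force: 0.0
```

Run:
```python
from w import *
im,d,c=snap("w4"); meas(im,d,c); print(r.observe()["ee_pos"])
```

```text
mallet bay none
knob bay none
mallet tray none
knob tray 220 [0.0709 0.0755 0.0767] (array([428.4, -86.6]), array([28.3,  7. ]), 34.94) (array([ 0.4308, -0.0896]), np.float64(0.0096))
tray 5273 [0.0029 0.0042 0.012 ] (array([438. , -69.3]), array([ 70.8, 102.9]), 85.63) 
cradle 7225 [0.0045 0.006  0.0072] (array([432. , 115.8]), array([88.9, 64.3]), 85.94) 
yellow 986 [0.0832 0.0869 0.0884] (array([610.6,  16.2]), array([32.7, 12.9]), 87.2) 
red 365 [0.0829 0.087  0.0886] (array([609.4,  -7.3]), array([14.5, 12.8]), 87.52) 
[0.60831073 0.00811559 0.15362684]
```

Request:
step_arm(
  series=[
    {"wx":0,"wy":0,"wz":0,"x":0.04,"y":0,"z":-0.5,"hand":45},
    {"wx":0,"wy":0,"wz":0,"x":0,"y":0,"z":-0.6,"hand":45},
    {"wx":0,"wy":0,"wz":0,"x":0,"y":0,"z":-0.5,"hand":45},
    {"wx":0,"wy":0,"wz":0,"x":0,"y":0,"z":-0.2,"hand":45},
    {"wx":0,"wy":0,"wz":0,"x":0,"y":0,"z":0,"hand":45},
    {"wx":0,"wy":0,"wz":0,"x":0,"y":0,"z":0,"hand":45},
  ],
)

```text
time: 11.85
ee_pos: [0.6115, 0.0082, 0.0659]
tcp_rot: [[0.045, 0.999, 0.002], [0.999, -0.045, -0.0], [0.0, 0.002, -1.0]]
force: [0.6, -0.1, -0.0]
grip_width: 0.526
finger_force: 0.0
```

Request:
step_arm(
  series=[
    {"wx":0,"wy":0,"wz":0,"x":-0.02,"y":0,"z":-0.05,"hand":25},
    {"wx":0,"wy":0,"wz":0,"x":0,"y":0,"z":0,"hand":5},
    {"wx":0,"wy":0,"wz":0,"x":0,"y":0,"z":0,"hand":5},
    {"wx":0,"wy":0,"wz":0,"x":0,"y":0,"z":0,"hand":5},
    {"wx":0,"wy":0,"wz":0,"x":0,"y":0,"z":0,"hand":5},
    {"wx":0,"wy":0,"wz":0,"x":0,"y":0,"z":0,"hand":5},
  ],
)

```text
time: 12.45
ee_pos: [0.6103, 0.0084, 0.0624]
tcp_rot: [[0.045, 0.999, 0.001], [0.999, -0.045, -0.0], [-0.0, 0.001, -1.0]]
force: [-1.1, -1.2, 6.0]
grip_width: 0.141
finger_force: 58.6
```

Request:
step_arm(
  series=[
    {"wx":0,"wy":0,"wz":0,"x":-0.01,"y":-0.2,"z":0,"hand":5},
    {"wx":0,"wy":0,"wz":0,"x":-0.01,"y":-0.3,"z":0,"hand":5},
    {"wx":0,"wy":0,"wz":0,"x":-0.02,"y":-0.3,"z":0,"hand":5},
    {"wx":0,"wy":0,"wz":0,"x":-0.01,"y":-0.3,"z":0,"hand":5},
    {"wx":0,"wy":0,"wz":0,"x":0,"y":-0.1,"z":0,"hand":5},
    {"wx":0,"wy":0,"wz":0,"x":0,"y":0,"z":0,"hand":5},
  ],
)

```text
time: 13.05
ee_pos: [0.6073, -0.053, 0.0618]
tcp_rot: [[0.046, 0.999, -0.0], [0.999, -0.046, -0.0], [-0.0, -0.0, -1.0]]
force: [-0.6, -1.4, 1.1]
grip_width: 0.136
finger_force: 58.4
```

Request:
step_arm(
  series=[
    {"wx":0,"wy":0,"wz":0,"x":0,"y":0,"z":0,"hand":20},
    {"wx":0,"wy":0,"wz":0,"x":0,"y":0,"z":0,"hand":35},
    {"wx":0,"wy":0,"wz":0,"x":0,"y":0,"z":0,"hand":35},
    {"wx":0,"wy":0,"wz":0,"x":0.02,"y":0.4,"z":0,"hand":35},
    {"wx":0,"wy":0,"wz":0,"x":0.02,"y":0.5,"z":0,"hand":35},
    {"wx":0,"wy":0,"wz":0,"x":0.02,"y":0.4,"z":0,"hand":35},
    {"wx":0,"wy":0,"wz":0,"x":0,"y":0,"z":0,"hand":35},
    {"wx":0,"wy":0,"wz":0,"x":0,"y":0,"z":0,"hand":35},
  ],
)

```text
time: 13.85
ee_pos: [0.6104, 0.0136, 0.0619]
tcp_rot: [[0.044, 0.999, -0.0], [0.999, -0.044, -0.0], [-0.0, -0.0, -1.0]]
force: [0.5, -0.6, -0.6]
grip_width: 0.409
finger_force: 0.0
```

Run:
```python
from w import *
im,d,c=snap("w5"); meas(im,d,c); print(r.observe()["ee_pos"])
im,d=r.capture("side"); cv2.imwrite("pics/s5.png",im[100:300,80:350].repeat(2,0).repeat(2,1))
```

```text
mallet bay none
knob bay 1547 [0.1165 0.1185 0.1201] (array([647.9,  15.9]), array([13.8, 19. ]), 8.48) (array([0.6466, 0.0157]), np.float64(0.0077))
mallet tray none
knob tray none
tray 2848 [0.0026 0.0041 0.0118] (array([463.2, -51.4]), array([37. , 59.9]), 85.5) 
cradle none
yellow 3430 [0.0838 0.0869 0.0883] (array([609.3,   4.5]), array([50.9, 12.7]), 86.76) 
red none
[0.61044112 0.01306455 0.0618873 ]
```

View pics/s5.png

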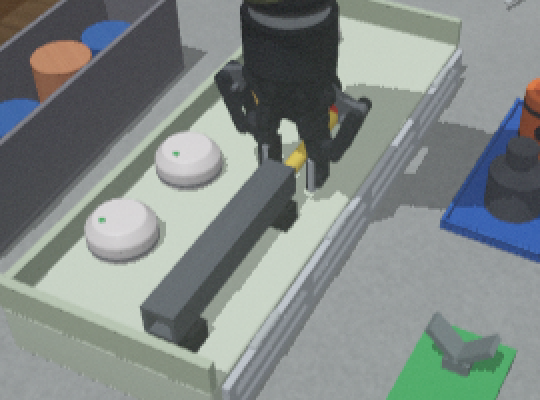

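Request:
step_arm(
  newtons=90,
  series=[
    {"wx":0,"wy":0,"wz":0,"x":0,"y":0,"z":0,"hand":5},
    {"wx":0,"wy":0,"wz":0,"x":0,"y":0,"z":0,"hand":5},
    {"wx":0,"wy":0,"wz":0,"x":0,"y":0,"z":0,"hand":5},
    {"wx":0,"wy":0,"wz":0,"x":0,"y":0,"z":0,"hand":5},
    {"wx":0,"wy":0,"wz":0,"x":-0.01,"y":-0.2,"z":0,"hand":5},
    {"wx":0,"wy":0,"wz":0,"x":-0.02,"y":-0.4,"z":0,"hand":5},
    {"wx":0,"wy":0,"wz":0,"x":-0.02,"y":-0.4,"z":0,"hand":5},
    {"wx":0,"wy":0,"wz":0,"x":-0.01,"y":-0.2,"z":0,"hand":5},
    {"wx":0,"wy":0,"wz":0,"x":0,"y":0,"z":0,"hand":5},
  ],
)

```text
time: 14.85
ee_pos: [0.6073, -0.0479, 0.0618]
tcp_rot: [[0.047, 0.999, -0.0], [0.999, -0.047, -0.0], [-0.0, -0.0, -1.0]]
force: [1.2, 0.1, 0.4]
grip_width: 0.132
finger_force: 87.7
```

Request:
step_arm(
  series=[
    {"wx":0,"wy":0,"wz":0,"x":-0.01,"y":-0.3,"z":0,"hand":5},
    {"wx":0,"wy":0,"wz":0,"x":-0.02,"y":-0.4,"z":0,"hand":5},
    {"wx":0,"wy":0,"wz":0,"x":-0.02,"y":-0.4,"z":0,"hand":5},
    {"wx":0,"wy":0,"wz":0,"x":-0.02,"y":-0.4,"z":0,"hand":5},
    {"wx":0,"wy":0,"wz":0,"x":-0.01,"y":-0.3,"z":0,"hand":5},
    {"wx":0,"wy":0,"wz":0,"x":0,"y":0,"z":0,"hand":5},
    {"wx":0,"wy":0,"wz":0,"x":0,"y":0,"z":0,"hand":5},
  ],
)

```text
time: 15.55
ee_pos: [0.6034, -0.1364, 0.0618]
tcp_rot: [[0.045, 0.999, -0.0], [0.999, -0.045, 0.0], [0.0, -0.0, -1.0]]
force: [-0.4, 0.3, -1.5]
grip_width: 0.132
finger_force: 87.7
```

Run:
```python
from w import *
print(r.observe()["ee_pos"],r.observe()["force"])
im,d=r.capture("top"); W=cloud("top",im,d); H,S,V=cv2.split(cv2.cvtColor(im,cv2.COLOR_BGR2HSV))
m=(H>15)&(H<35)&(S>120)&(W[...,0]<.64)&(W[...,0]>.56)&(W[...,1]<.1); P=W[m]; print(len(P),np.percentile(P[:,1],[1,99]),[ (round(a,2),np.median(P[abs(P[:,1]-a)<.01],0).round(4)) for a in np.arange(-.22,.05,.02) if (abs(P[:,1]-a)<.01).sum()>3])
m=((H<6)|(H>172))&(S>130)&(W[...,0]<.64)&(W[...,0]>.56);P=W[m];print("red",len(P),np.nanmean(P,0))
im,d=r.capture("side"); cv2.imwrite("pics/s6.png",im[60:260,120:390].repeat(2,0).repeat(2,1))
```

```text
[ 0.60343421 -0.13640169  0.06179848] [-0.35783671  0.27295162 -1.46453368]
509 [-0.10882842  0.01304397] [(np.float64(-0.1), array([ 0.6043, -0.0996,  0.0865])), (np.float64(-0.08), array([ 0.6059, -0.0806,  0.0863])), (np.float64(-0.06), array([ 0.606 , -0.0593,  0.0867])), (np.float64(-0.04), array([ 0.6076, -0.0399,  0.0867])), (np.float64(-0.02), array([ 0.6078, -0.0204,  0.0867])), (np.float64(-0.0), array([ 6.095e-01, -2.000e-04,  8.660e-02])), (np.float64(0.02), array([0.6093, 0.0122, 0.086 ]))]
red 0 [nan nan nan]<stdin>:5: RuntimeWarning: Mean of empty slice
```

View pics/s6.png

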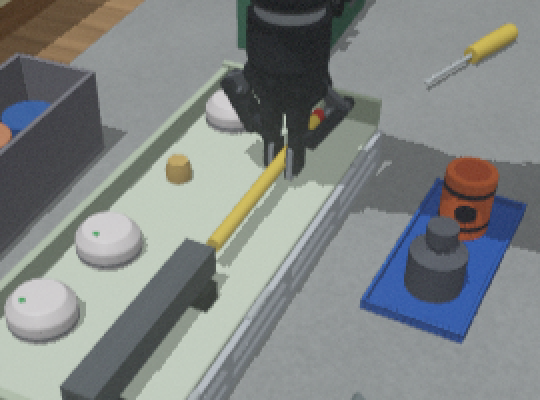

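Request:
step_arm(
  series=[
    {"wx":0,"wy":0,"wz":0,"x":0,"y":-0.02,"z":0.3,"hand":5},
    {"wx":0,"wy":0,"wz":0,"x":0,"y":0,"z":0.6,"hand":5},
    {"wx":0,"wy":0,"wz":0,"x":0,"y":0,"z":0.6,"hand":5},
    {"wx":0,"wy":0,"wz":0,"x":-0.3,"y":0.2,"z":0.1,"hand":5},
    {"wx":0,"wy":0,"wz":0,"x":-0.6,"y":0.5,"z":0,"hand":5},
    {"wx":0,"wy":0,"wz":-0.1,"x":-0.7,"y":0.7,"z":0,"hand":5},
    {"wx":0,"wy":0,"wz":-0.1,"x":-0.7,"y":0.7,"z":0,"hand":5},
    {"wx":0,"wy":0,"wz":-0.1,"x":-0.7,"y":0.7,"z":0,"hand":5},
    {"wx":0,"wy":0,"wz":0,"x":-0.5,"y":0.7,"z":0,"hand":5},
    {"wx":0,"wy":0,"wz":0,"x":0,"y":0.7,"z":0,"hand":5},
  ],
)

```text
time: 16.65
ee_pos: [0.4262, 0.0738, 0.1433]
tcp_rot: [[0.076, 0.997, 0.001], [0.997, -0.076, 0.0], [0.0, 0.001, -1.0]]
force: [1.3, -0.2, -0.7]
grip_width: 0.133
finger_force: 88.0
```

Request:
step_arm(
  series=[
    {"wx":0,"wy":0,"wz":0,"x":0,"y":0.6,"z":0,"hand":5},
    {"wx":0,"wy":0,"wz":0,"x":0,"y":0.4,"z":0,"hand":5},
    {"wx":0,"wy":0,"wz":0,"x":0,"y":0.2,"z":0,"hand":5},
    {"wx":0,"wy":0,"wz":0,"x":0,"y":0,"z":0,"hand":5},
  ],
)

```text
time: 17.05
ee_pos: [0.4285, 0.1332, 0.1426]
tcp_rot: [[0.074, 0.997, 0.001], [0.997, -0.074, 0.0], [0.0, 0.001, -1.0]]
force: [-0.2, -0.1, -0.7]
grip_width: 0.134
finger_force: 88.0
```

```bash
cat > c.py <<'E'
from w import *
im,d,c=snap("w7"); W=meas(im,d,c); print(r.observe()["ee_pos"])
def both(n,W,im):
    H,S,V=cv2.split(cv2.cvtColor(im,cv2.COLOR_BGR2HSV)); X,Y,Z=W[...,0],W[...,1],W[...,2]
    m=(H>15)&(H<35)&(S>120)&(X<.55)&(X>.33)&(Z>.02)&(Z<.25)&(abs(Y-.15)<.2)
    R=W[((H<6)|(H>172))&(S>130)&(X<.5)&(X>.36)&(Y>-.03)&(Z>.02)]; P=W[m]
    print(n,"red",len(R),[np.nanpercentile(R[:,1],q).round(4) for q in(1,99)] if len(R)>5 else "")
    if len(P)>10: print(" yel",len(P),np.nanpercentile(P[:,1],[1,99]).round(4)); f=np.polyfit(P[:,1],P[:,0],1); g=np.polyfit(P[:,1],P[:,2],1); print(" slope xy",f.round(4),"zy",g.round(4))
    for a,b in((.05,.16),(.16,.3)):
        q=W[(Z>.015)&(Z<.055)&(X<.48)&(X>.36)&(Y>a)&(Y<b)&(S<60)]
        if len(q)>20: print(" V",len(q),q[:,0].min().round(4),q[:,0].max().round(4),np.percentile(q[:,1],[2,98]).round(4),rect(q))
both("wrist",W,im)
im,d=r.capture("top"); W=meas(im,d,r.calibration("top"),"top"); both("top",W,im)
E
python3 c.py
```

```text
mallet bay none
knob bay none
mallet tray none
knob tray none
tray 74 [0.0009 0.0072 0.0121] (array([434.1, -35.8]), array([14.3,  4.9]), 86.57) 
cradle 5733 [0.0048 0.006  0.0071] (array([402.8, 173.7]), array([199.1,  24.7]), 85.9) 
yellow 12807 [0.1642 0.1673 0.1688] (array([428. , 139.1]), array([231.7,  22.1]), 85.53) 
red none
[0.42849411 0.13242339 0.14235003]
wrist red 0 
 yel 12817 [0.1013 0.2352]
 slope xy [0.0767 0.4172] zy [-0.0035  0.1677]
 V 867 0.3951 0.4514 [0.0986 0.1184] (array([423.2, 107.4]), array([20.4, 55.6]), 86.41)
 V 1337 0.4042 0.4599 [0.2259 0.2467] (array([432.1, 236.4]), array([19.9, 55.7]), 86.3)
mallet bay none
knob bay none
mallet tray 666 [0.0718 0.0744 0.0763] (array([ 430.1, -198.6]), array([49.7, 49. ]), 88.57) (array([ 0.4296, -0.1986]), np.float64(0.0248))
knob tray 234 [0.0736 0.0761 0.0781] (array([433.3, -99.2]), array([28.2, 29.5]), 89.03) (array([ 0.4333, -0.0997]), np.float64(0.0143))
tray 4046 [0.0023 0.0045 0.0124] (array([ 431.3, -149.1]), array([219.5,  98.9]), 85.61) 
cradle 906 [0.0041 0.0062 0.0082] (array([437.6, 114. ]), array([89.2, 50.5]), 85.9) 
yellow 377 [0.1627 0.167  0.1696] (array([428.6, 278.3]), array([85.1, 15.2]), 85.77) 
red none
top red 82 [np.float64(0.043), np.float64(0.0566)]
 yel 690 [0.0581 0.281 ]
 slope xy [0.0787 0.4197] zy [-0.0016  0.1671]
 V 209 0.3985 0.4513 [0.0941 0.1137] (array([424.9, 104.8]), array([19.4, 53.7]), 85.68)
 V 149 0.4309 0.4606 [0.2236 0.2431] (array([445.2, 233.5]), array([20.6, 30.9]), 83.93)
```

View pics/w7.png

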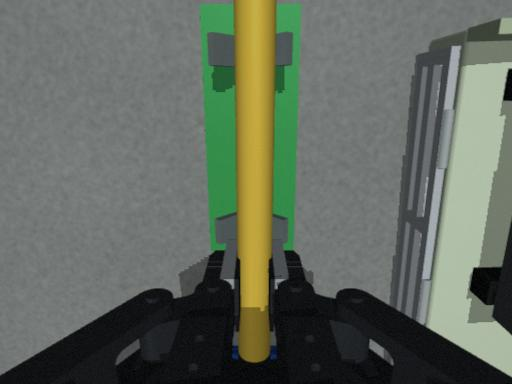

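Request:
step_arm(
  series=[
    {"wx":0,"wy":0,"wz":0,"x":-0.05,"y":0.16,"z":-0.3,"hand":5},
    {"wx":0,"wy":0,"wz":0,"x":0,"y":0,"z":-0.5,"hand":5},
    {"wx":0,"wy":0,"wz":0,"x":0,"y":0,"z":-0.5,"hand":5},
    {"wx":0,"wy":0,"wz":0,"x":0,"y":0,"z":-0.5,"hand":5},
    {"wx":0,"wy":0,"wz":0,"x":0,"y":0,"z":-0.4,"hand":5},
    {"wx":0,"wy":0,"wz":0,"x":0,"y":0,"z":-0.2,"hand":5},
    {"wx":0,"wy":0,"wz":0,"x":0,"y":0,"z":0,"hand":5},
    {"wx":0,"wy":0,"wz":0,"x":0,"y":0,"z":0,"hand":5},
  ],
)

```text
time: 17.95
ee_pos: [0.4265, 0.1401, 0.0227]
tcp_rot: [[0.077, 0.997, 0.001], [0.997, -0.077, 0.0], [0.0, 0.001, -1.0]]
force: [0.3, 0.8, -0.7]
grip_width: 0.134
finger_force: 88.0
```

Request:
step_arm(
  series=[
    {"wx":0,"wy":0,"wz":0,"x":0,"y":0,"z":-0.1,"hand":5},
    {"wx":0,"wy":0,"wz":0,"x":0,"y":0,"z":-0.06,"hand":5},
    {"wx":0,"wy":0,"wz":0,"x":0,"y":0,"z":0,"hand":5},
  ],
)

```text
time: 18.25
ee_pos: [0.4261, 0.1404, 0.014]
tcp_rot: [[0.076, 0.997, 0.0], [0.997, -0.076, 0.0], [0.0, 0.0, -1.0]]
force: [0.3, -0.7, -1.1]
grip_width: 0.13
finger_force: 88.0
```

Request:
step_arm(
  series=[
    {"wx":0,"wy":0,"wz":0,"x":0,"y":0,"z":-0.02,"hand":5},
    {"wx":0,"wy":0,"wz":0,"x":0,"y":0,"z":0,"hand":14},
    {"wx":0,"wy":0,"wz":0,"x":0,"y":0,"z":0,"hand":20},
    {"wx":0,"wy":0,"wz":0,"x":0,"y":0,"z":0,"hand":35},
    {"wx":0,"wy":0,"wz":0,"x":0,"y":0,"z":0,"hand":40},
    {"wx":0,"wy":0,"wz":0,"x":0,"y":0,"z":0,"hand":40},
    {"wx":0,"wy":0,"wz":0,"x":0,"y":0,"z":0.3,"hand":40},
    {"wx":0,"wy":0,"wz":0,"x":0,"y":0,"z":0.6,"hand":40},
    {"wx":0,"wy":0,"wz":0,"x":0,"y":-0.3,"z":0.9,"hand":40},
    {"wx":0,"wy":0,"wz":0,"x":0,"y":-0.8,"z":0.9,"hand":60},
  ],
)

```text
time: 19.25
ee_pos: [0.4259, 0.0927, 0.1422]
tcp_rot: [[0.074, 0.997, 0.001], [0.997, -0.074, 0.0], [0.0, 0.001, -1.0]]
force: [0.8, -0.5, 0.6]
grip_width: 0.62
finger_force: 0.0
```

Request:
step_arm(
  series=[
    {"wx":0,"wy":0,"wz":0,"x":0,"y":-0.8,"z":0.2,"hand":60},
    {"wx":0,"wy":0,"wz":0.1,"x":0,"y":-1,"z":0,"hand":60},
    {"wx":0,"wy":0,"wz":0.1,"x":0,"y":-1,"z":0,"hand":60},
    {"wx":0,"wy":0,"wz":0.1,"x":0,"y":-0.6,"z":0,"hand":60},
    {"wx":0,"wy":0,"wz":0,"x":0,"y":-0.2,"z":0,"hand":60},
    {"wx":0,"wy":0,"wz":0,"x":0,"y":0,"z":0,"hand":60},
  ],
)

```text
time: 19.85
ee_pos: [0.4259, -0.0886, 0.1502]
tcp_rot: [[0.047, 0.999, -0.0], [0.999, -0.047, 0.0], [0.0, -0.0, -1.0]]
force: [0.0, 0.1, -0.3]
grip_width: 0.702
finger_force: 0.0
```

```bash
python3 c.py
python3 - <<'E'
from w import *
im,d=r.capture("side"); cv2.imwrite("pics/s8.png",im)
E
```

```text
mallet bay none
knob bay none
mallet tray 2789 [0.0707 0.074  0.0751] (array([ 426.9, -191.9]), array([50.6, 47.5]), 11.11) (array([ 0.4273, -0.1933]), np.float64(0.0248))
knob tray 1432 [0.0741 0.0758 0.0769] (array([431.9, -97.3]), array([30.7, 28.8]), 88.87) (array([ 0.432 , -0.0973]), np.float64(0.0148))
tray 15440 [0.0028 0.004  0.012 ] (array([ 429.4, -147.3]), array([218.9,  98.6]), 85.6) 
cradle none
yellow none
red none
[ 0.4258772  -0.08765054  0.15019394]
wrist red 0 
mallet bay none
knob bay none
mallet tray 473 [0.072  0.0745 0.0763] (array([ 436.7, -200.8]), array([51.2, 35.1]), 71.53) (array([ 0.4345, -0.2007]), np.float64(0.0214))
knob tray none
tray 1249 [0.0023 0.0045 0.0126] (array([436.8, -76.1]), array([73.3, 98.8]), 85.52) 
cradle 1513 [0.0041 0.0063 0.0083] (array([450.2, 168.4]), array([200.1,  33.1]), 86.03) 
yellow 737 [0.0338 0.038  0.0404] (array([437. , 184.4]), array([172. ,  12.7]), 86.1) 
red none
top red 52 [np.float64(0.0518), np.float64(0.064)]
 yel 890 [0.0668 0.2877]
 slope xy [0.0697 0.4179] zy [0.0009 0.0375]
 V 236 0.3987 0.4512 [0.0944 0.115 ] (array([425.1, 105.1]), array([19. , 53.6]), 84.8)
 V 239 0.4083 0.4607 [0.2238 0.2447] (array([434.3, 234.2]), array([20. , 53.2]), 85.17)
```

View pics/s8.png

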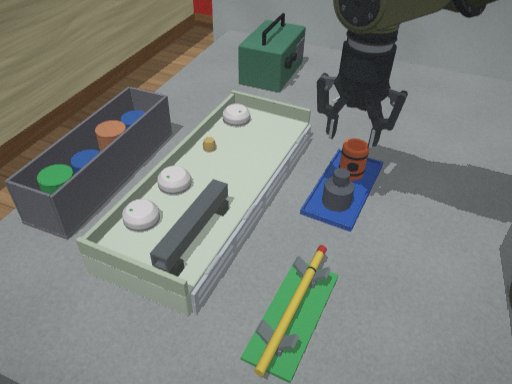

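Request:
step_arm(
  newtons=100,
  series=[
    {"wx":0,"wy":0,"wz":0,"x":0.14,"y":-0.22,"z":-0.4,"hand":60},
    {"wx":0,"wy":0,"wz":0,"x":0,"y":0,"z":-0.6,"hand":60},
    {"wx":0,"wy":0,"wz":0,"x":0,"y":0,"z":-0.5,"hand":60},
    {"wx":0,"wy":0,"wz":0,"x":0,"y":0,"z":-0.4,"hand":60},
    {"wx":0,"wy":0,"wz":0,"x":0,"y":0,"z":0,"hand":50},
    {"wx":0,"wy":0,"wz":0,"x":0,"y":0,"z":0,"hand":45},
  ],
)

```text
time: 20.6
ee_pos: [0.4332, -0.0981, 0.0558]
tcp_rot: [[0.044, 0.999, -0.0], [0.999, -0.044, 0.0], [0.0, -0.0, -1.0]]
force: [0.5, 0.2, 1.0]
grip_width: 0.527
finger_force: 0.0
```

Request:
step_arm(
  series=[
    {"wx":0,"wy":0,"wz":0,"x":0,"y":0,"z":-0.13,"hand":45},
    {"wx":0,"wy":0,"wz":0,"x":0,"y":0,"z":0,"hand":35},
    {"wx":0,"wy":0,"wz":0,"x":0,"y":0,"z":0,"hand":20},
    {"wx":0,"wy":0,"wz":0,"x":0,"y":0,"z":0,"hand":20},
    {"wx":0,"wy":0,"wz":0,"x":0,"y":0,"z":0,"hand":20},
    {"wx":0,"wy":0,"wz":0,"x":0,"y":0,"z":0,"hand":20},
  ],
)

```text
time: 21.2
ee_pos: [0.4331, -0.0988, 0.0498]
tcp_rot: [[0.045, 0.999, 0.0], [0.999, -0.045, -0.0], [-0.0, 0.0, -1.0]]
force: [-5.7, 2.3, 11.0]
grip_width: 0.318
finger_force: 103.3
```

Same grasp as before. I lift it and carry it back: dx +0.175, dy +0.035.

Request:
step_arm(
  series=[
    {"wx":0,"wy":0,"wz":0,"x":0,"y":0,"z":0.4,"hand":20},
    {"wx":0,"wy":0,"wz":0,"x":0,"y":0,"z":0.6,"hand":20},
    {"wx":0,"wy":0,"wz":0,"x":0,"y":0,"z":0.6,"hand":20},
    {"wx":0,"wy":0,"wz":0,"x":0.5,"y":0.1,"z":0.1,"hand":20},
    {"wx":0,"wy":0,"wz":0,"x":0.7,"y":0.1,"z":0,"hand":20},
    {"wx":0,"wy":0,"wz":0,"x":0.7,"y":0.2,"z":0,"hand":20},
    {"wx":0,"wy":0,"wz":0,"x":0.7,"y":0.1,"z":0,"hand":20},
    {"wx":0,"wy":0,"wz":0,"x":0.5,"y":0.1,"z":0,"hand":20},
    {"wx":0,"wy":0,"wz":0,"x":0.4,"y":0.1,"z":0,"hand":20},
    {"wx":0,"wy":0,"wz":0,"x":0,"y":0,"z":0,"hand":20},
  ],
)

```text
time: 22.2
ee_pos: [0.6092, -0.0631, 0.1331]
tcp_rot: [[0.044, 0.999, -0.001], [0.999, -0.044, 0.0], [0.0, -0.001, -1.0]]
force: [0.0, -0.5, -6.2]
grip_width: 0.319
finger_force: 104.4
```

Request:
step_arm(
  series=[
    {"wx":0,"wy":0,"wz":0,"x":-0.01,"y":-0.01,"z":-0.3,"hand":20},
    {"wx":0,"wy":0,"wz":0,"x":0,"y":0,"z":-0.3,"hand":20},
    {"wx":0,"wy":0,"wz":0,"x":0,"y":0,"z":-0.08,"hand":20},
    {"wx":0,"wy":0,"wz":0,"x":0,"y":0,"z":0,"hand":20},
    {"wx":0,"wy":0,"wz":0,"x":0,"y":0,"z":0,"hand":20},
  ],
)

```text
time: 22.7
ee_pos: [0.6075, -0.0645, 0.1001]
tcp_rot: [[0.045, 0.999, 0.0], [0.999, -0.045, -0.0], [-0.0, 0.0, -1.0]]
force: [0.1, 0.5, -5.1]
grip_width: 0.317
finger_force: 104.3
```

Request:
step_arm(
  series=[
    {"wx":0,"wy":0,"wz":0,"x":0.01,"y":0.01,"z":-0.05,"hand":20},
    {"wx":0,"wy":0,"wz":0,"x":0,"y":0,"z":-0.04,"hand":20},
    {"wx":0,"wy":0,"wz":0,"x":0,"y":0,"z":0,"hand":20},
    {"wx":0,"wy":0,"wz":0,"x":0,"y":0,"z":0,"hand":20},
  ],
)

```text
time: 23.1
ee_pos: [0.6082, -0.0638, 0.0958]
tcp_rot: [[0.045, 0.999, 0.001], [0.999, -0.045, -0.0], [-0.0, 0.001, -1.0]]
force: [-0.7, 1.5, 0.8]
grip_width: 0.321
finger_force: 105.6
```

Touching down. I release it, retract, and go above the mallet.

Request:
step_arm(
  series=[
    {"wx":0,"wy":0,"wz":0,"x":0,"y":0,"z":0,"hand":40},
    {"wx":0,"wy":0,"wz":0,"x":0,"y":0,"z":0,"hand":60},
    {"wx":0,"wy":0,"wz":0,"x":0,"y":0,"z":0,"hand":60},
    {"wx":0,"wy":0,"wz":0,"x":0,"y":0,"z":0,"hand":60},
    {"wx":0,"wy":0,"wz":0,"x":0,"y":0,"z":0.5,"hand":60},
    {"wx":0,"wy":0,"wz":0,"x":0,"y":0,"z":0.7,"hand":85},
    {"wx":0,"wy":0,"wz":0,"x":-0.5,"y":-0.4,"z":0.3,"hand":85},
    {"wx":0,"wy":0,"wz":0,"x":-0.8,"y":-0.6,"z":0,"hand":85},
    {"wx":0,"wy":0,"wz":0,"x":-0.8,"y":-0.6,"z":0,"hand":85},
    {"wx":0,"wy":0,"wz":0,"x":-0.8,"y":-0.6,"z":0,"hand":85},
  ],
)

```text
time: 24.1
ee_pos: [0.4614, -0.1745, 0.1704]
tcp_rot: [[0.044, 0.999, 0.0], [0.999, -0.044, -0.0], [-0.0, 0.001, -1.0]]
force: [1.8, -1.5, -0.2]
grip_width: 0.995
finger_force: 0.0
```

Request:
step_arm(
  series=[
    {"wx":0,"wy":0,"wz":0,"x":-0.6,"y":-0.4,"z":0,"hand":85},
    {"wx":0,"wy":0,"wz":0,"x":0,"y":0,"z":0,"hand":85},
    {"wx":0,"wy":0,"wz":0,"x":0,"y":0,"z":0,"hand":85},
  ],
)

```text
time: 24.4
ee_pos: [0.433, -0.1942, 0.1708]
tcp_rot: [[0.046, 0.999, 0.001], [0.999, -0.046, -0.0], [-0.0, 0.001, -1.0]]
force: [0.7, -0.8, 1.3]
grip_width: 0.995
finger_force: 0.0
```

Run:
```python
from w import *
im,d,c=snap("w9"); meas(im,d,c); print(r.observe()["ee_pos"])
im,d=r.capture("top"); meas(im,d,r.calibration("top"),"top")
```

```text
mallet bay none
knob bay none
mallet tray 3494 [0.0724 0.0741 0.0753] (array([ 427.4, -196.8]), array([50.8, 49.4]), 87.34) (array([ 0.4277, -0.1968]), np.float64(0.0251))
knob tray none
tray 22884 [0.0028 0.0041 0.0117] (array([ 429., -152.]), array([210.7,  98.7]), 85.57) 
cradle none
yellow small
red none
[ 0.4334616  -0.19376109  0.17059466]
mallet bay none
knob bay 250 [0.1202 0.1222 0.1239] (array([608.2, -64.5]), array([28.3, 28.7]), 44.87) (array([ 0.6079, -0.0648]), np.float64(0.0143))
mallet tray 665 [0.0718 0.0744 0.0764] (array([ 430.1, -198.6]), array([49.7, 49. ]), 88.57) (array([ 0.4297, -0.1985]), np.float64(0.0248))
knob tray none
tray 4835 [0.0022 0.0044 0.0121] (array([ 431.3, -149.1]), array([219.5,  98.7]), 85.61) 
cradle 1516 [0.0042 0.0063 0.0082] (array([450.1, 168.5]), array([200.3,  33.2]), 86.05) 
yellow 741 [0.0338 0.0379 0.0404] (array([437.1, 184.3]), array([172.1,  12.6]), 86.09) 
red none
```

Request:
step_arm(
  newtons=50,
  series=[
    {"wx":0,"wy":0,"wz":0,"x":-0.11,"y":-0.06,"z":-0.4,"hand":85},
    {"wx":0,"wy":0,"wz":0,"x":0,"y":0,"z":-0.6,"hand":85},
    {"wx":0,"wy":0,"wz":0,"x":0,"y":0,"z":-0.6,"hand":85},
    {"wx":0,"wy":0,"wz":0,"x":0,"y":0,"z":-0.6,"hand":85},
    {"wx":0,"wy":0,"wz":0,"x":0,"y":0,"z":-0.35,"hand":85},
    {"wx":0,"wy":0,"wz":0,"x":0,"y":0,"z":0,"hand":85},
    {"wx":0,"wy":0,"wz":0,"x":0,"y":0,"z":0,"hand":85},
  ],
)

```text
time: 25.2
ee_pos: [0.4281, -0.1965, 0.0431]
tcp_rot: [[0.044, 0.999, -0.0], [0.999, -0.044, 0.0], [0.0, -0.0, -1.0]]
force: [0.0, 0.4, 1.1]
grip_width: 0.996
finger_force: 0.0
```

Request:
step_arm(
  series=[
    {"wx":0,"wy":0,"wz":0,"x":0,"y":0,"z":-0.1,"hand":65},
    {"wx":0,"wy":0,"wz":0,"x":0,"y":0,"z":0,"hand":40},
    {"wx":0,"wy":0,"wz":0,"x":0,"y":0,"z":0,"hand":40},
    {"wx":0,"wy":0,"wz":0,"x":0,"y":0,"z":0,"hand":40},
    {"wx":0,"wy":0,"wz":0,"x":0,"y":0,"z":0,"hand":40},
    {"wx":0,"wy":0,"wz":0,"x":0,"y":0,"z":0,"hand":40},
  ],
)

```text
time: 25.8
ee_pos: [0.4278, -0.1969, 0.0385]
tcp_rot: [[0.045, 0.999, 0.001], [0.999, -0.045, -0.0], [-0.0, 0.001, -1.0]]
force: [-0.3, 1.1, 6.9]
grip_width: 0.594
finger_force: 51.9
```

Request:
step_arm(
  series=[
    {"wx":0,"wy":0,"wz":0,"x":0,"y":0,"z":0.5,"hand":40},
    {"wx":0,"wy":0,"wz":0,"x":0,"y":0,"z":0.6,"hand":40},
    {"wx":0,"wy":0,"wz":0,"x":0,"y":0,"z":0.6,"hand":40},
    {"wx":0,"wy":0,"wz":0,"x":0.5,"y":0.1,"z":0,"hand":40},
    {"wx":0,"wy":0,"wz":0,"x":0.7,"y":0.2,"z":0,"hand":40},
    {"wx":0,"wy":0,"wz":0,"x":0.7,"y":0.2,"z":0,"hand":40},
    {"wx":0,"wy":0,"wz":0,"x":0.7,"y":0.1,"z":0,"hand":40},
    {"wx":0,"wy":0,"wz":0,"x":0.5,"y":0.1,"z":0,"hand":40},
    {"wx":0,"wy":0,"wz":0,"x":0.4,"y":0.1,"z":0,"hand":40},
    {"wx":0,"wy":0,"wz":0,"x":0,"y":0,"z":0,"hand":40},
  ],
)

```text
time: 26.8
ee_pos: [0.6039, -0.156, 0.1224]
tcp_rot: [[0.044, 0.999, 0.0], [0.999, -0.044, 0.0], [0.0, 0.0, -1.0]]
force: [0.1, -1.0, -2.3]
grip_width: 0.589
finger_force: 53.3
```

Request:
step_arm(
  series=[
    {"wx":0,"wy":0,"wz":0,"x":-0.02,"y":-0.02,"z":-0.3,"hand":40},
    {"wx":0,"wy":0,"wz":0,"x":0,"y":0,"z":-0.3,"hand":40},
    {"wx":0,"wy":0,"wz":0,"x":0,"y":0,"z":-0.08,"hand":40},
    {"wx":0,"wy":0,"wz":0,"x":0,"y":0,"z":0,"hand":40},
    {"wx":0,"wy":0,"wz":0,"x":0,"y":0,"z":0,"hand":40},
  ],
)

```text
time: 27.3
ee_pos: [0.6014, -0.158, 0.0891]
tcp_rot: [[0.045, 0.999, 0.0], [0.999, -0.045, -0.0], [-0.0, 0.0, -1.0]]
force: [0.5, -0.4, -1.7]
grip_width: 0.592
finger_force: 53.3
```

Request:
step_arm(
  series=[
    {"wx":0,"wy":0,"wz":0,"x":0.02,"y":0.02,"z":-0.05,"hand":40},
    {"wx":0,"wy":0,"wz":0,"x":0,"y":0,"z":-0.04,"hand":40},
    {"wx":0,"wy":0,"wz":0,"x":0,"y":0,"z":0,"hand":40},
    {"wx":0,"wy":0,"wz":0,"x":0,"y":0,"z":0,"hand":40},
  ],
)

```text
time: 27.7
ee_pos: [0.6027, -0.1568, 0.0846]
tcp_rot: [[0.045, 0.999, 0.001], [0.999, -0.045, -0.0], [-0.0, 0.001, -1.0]]
force: [0.8, -0.8, 0.5]
grip_width: 0.592
finger_force: 53.4
```

Request:
step_arm(
  series=[
    {"wx":0,"wy":0,"wz":0,"x":0,"y":0,"z":0,"hand":60},
    {"wx":0,"wy":0,"wz":0,"x":0,"y":0,"z":0,"hand":85},
    {"wx":0,"wy":0,"wz":0,"x":0,"y":0,"z":0,"hand":85},
    {"wx":0,"wy":0,"wz":0,"x":0,"y":0,"z":0,"hand":85},
    {"wx":0,"wy":0,"wz":0,"x":0,"y":0,"z":0.5,"hand":85},
    {"wx":0,"wy":0,"wz":0,"x":0,"y":0,"z":0.7,"hand":85},
    {"wx":0,"wy":0,"wz":0,"x":0,"y":0,"z":0.8,"hand":85},
    {"wx":0,"wy":0,"wz":0,"x":-0.6,"y":-0.4,"z":0.3,"hand":85},
    {"wx":0,"wy":0,"wz":0,"x":-0.8,"y":-0.8,"z":0,"hand":85},
    {"wx":0,"wy":0,"wz":0,"x":-0.8,"y":-0.8,"z":0,"hand":85},
  ],
)

```text
time: 28.7
ee_pos: [0.5007, -0.2481, 0.1999]
tcp_rot: [[0.043, 0.999, 0.001], [0.999, -0.043, -0.001], [-0.001, 0.001, -1.0]]
force: [0.9, -0.4, 0.0]
grip_width: 0.995
finger_force: 0.0
```

Request:
step_arm(
  series=[
    {"wx":0,"wy":0,"wz":0,"x":-0.8,"y":-0.8,"z":0,"hand":85},
    {"wx":0,"wy":0,"wz":0,"x":0,"y":0,"z":0,"hand":85},
    {"wx":0,"wy":0,"wz":0,"x":0,"y":0,"z":0,"hand":85},
    {"wx":0,"wy":0,"wz":0,"x":0,"y":0,"z":0,"hand":85},
  ],
)

```text
time: 29.1
ee_pos: [0.467, -0.2824, 0.1994]
tcp_rot: [[0.044, 0.999, 0.0], [0.999, -0.044, 0.0], [0.0, 0.0, -1.0]]
force: [0.3, 0.3, 0.1]
grip_width: 0.999
finger_force: 0.0
```

Run:
```python
from w import *
im,d=r.capture("top"); meas(im,d,r.calibration("top"),"top"); cv2.imwrite("pics/t10.png",im)
```

```text
mallet bay 722 [0.1181 0.1204 0.1222] (array([ 601.9, -158.1]), array([49.1, 50.7]), 0.02) (array([ 0.6025, -0.1586]), np.float64(0.0249))
knob bay 253 [0.1203 0.1222 0.1239] (array([608.2, -64.5]), array([28.4, 28.7]), 44.53) (array([ 0.6078, -0.0647]), np.float64(0.0143))
mallet tray none
knob tray none
tray 5841 [0.0022 0.0044 0.012 ] (array([ 431.4, -149.1]), array([219.4,  99. ]), 85.61) 
cradle 1520 [0.0039 0.0063 0.0082] (array([450.1, 168.5]), array([200.3,  33.1]), 85.99) 
yellow 742 [0.0341 0.038  0.0404] (array([437. , 184.3]), array([172.1,  12.7]), 86.09) 
red none
```

View pics/t10.png

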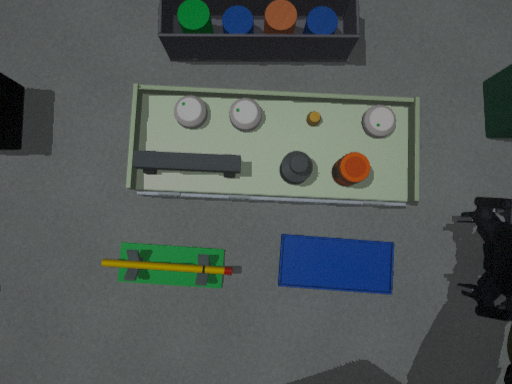

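The top view shows the weight (297,167) and mallet (352,168) upright within 2 mm of where they stood. The rod lies across both V-blocks (103–240, ~267), the pucks and cap have not moved, and the arm is clear.

```bash
python3 -c "
from workcell import r
print(r.close_job())"
```

```text
the job is handed in; nothing more can be done
None
```

The job is handed in: the rod lies centred in the V-blocks, the weight and mallet head stand upright within about 2 mm of their original spots by the top camera, and the pucks and cap look unmoved; the hand-in returned no verdict.

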